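# Open a terminal enclosure's lid onto its rest

## Robot

A 7-joint arm with a two-finger parallel gripper is mounted at the origin on the work surface. World frame = base frame: x ahead of the robot, y to its left, z up, the work surface at z = 0. Lengths are in mm, angles in rad, forces in N, time in s.
With the tool pointing down it reaches from about 425 to 825 mm from the base axis. Payload 3.6 kg.
Tool frame: the origin (TCP) lies midway between the tips of the shut fingers; the grasp point (between the pads) lies 19 mm behind it; z points along the fingers, y is the direction in which the jaws open and shut (so a half turn about z gives the same grasp; the last joint's range is limited). The gripper opens to 93 mm and grips with 3 to 60 N. Pads are 15 mm wide; open, the fingers measure 128 mm over their backs; the gripper's body (75 mm by 188 mm) begins 65 mm behind the grasp point.
Start: joints at [1.244, 0.615, -0.013, 1.423, 0.008, 1.103, -0.04], TCP at [191.976, -620.97, 184.14] pointing down, gripper open.
Joint ranges: [-3.12, 3.12], [-0.3, 2.06], [-1.34, 1.32], [0.26, 2.42], [-1.36, 4.5], [0.01, 1.98], [-2.84, 2.84]. Speed limits (rad/s): [2.79, 2.79, 3.14, 3.14, 3.14, 3.14, 3.14].

## Interface

Orientations are given as a rotation vector (axis times angle).
In Python, from plant import telemetry, cams, r gives the robot as it stands.
- The arm moves only by the shell command python3 -m jog 'ROWS' [OPENING] [FORCE]. ROWS is JSON, a list of rows, each an object with "dp": the shift along the world's x, y, z in cm, a list of three; "spin": the turn about the world's z in degrees. In form: [{"dp": [dx, dy, dz], "spin": spin}, ...]. A call has 1 to 12 rows; each row shifts and turns the commanded pose from where the row before left it; what a row does not reach is not made up. A row lasts 1/10 s, in which the tool goes at most 50 mm and 8.59 degrees, less where a joint would pass 70% of its speed; a pose out of reach is approached as far as the arm can. A call with a gripper value outside its range is refused whole. OPENING is the closure, from 0 (fully open) to 1 (shut), set as the call begins (- or left out, the last holds). The fingers move at their own pace and stop on an object; FORCE is the grip in N (left out, the last holds). Time passes only in rows, so rows that do not move let the fingers close. It gives the time, the measured TCP pose, the force and the opening at its end, in the units of the state.
- telemetry.state(): the state, without advancing time (a new reading comes with each control period).
- cams.read_camera(name): name is "scene" or "top" or "wrist"; returns a dict with "pixels" (480x640x3 uint8, red, green, blue), "camera_matrix" (3x3 intrinsics, pixels), "distortion" ([k1, k2, p1, p2, k3] as OpenCV has them; the pictures are not rectified), "T" (4x4, takes a point from camera to world coordinates). Camera axes: x right, y down, z forward; pixel columns grow to the right and rows downward; lengths in mm; the calibration is good to about 2 mm. A picture is of the moment at which its call begins. There is no depth.
- r.hand_in(): hands the job in, once; it reports no verdict.
The state is a dict: "time": time; "joint_pos": joint angles; "qd": joint speeds; "tau": joint torques, N m; "eef_pos": TCP position; "tool_rot": TCP orientation; "contact_force": force on the tool from outside, world axes, zero at the start; "wrist_torque": the same for the moment, N m; "finger_gap": opening from 0.0 (shut) to 1.0 (fully open).
Only numpy, scipy, OpenCV 4.12 (cv2) and the standard library are available. Lean on these libraries where they do the work, as an engineer would, in place of code of your own. Each camera call takes 0.05 s, during which the arm holds its last target. There are 200 camera calls.

## Task

Slide the enclosure's latch fully back, swing the lid up and over by its handle bar until it meets the rubber buffer of the lid rest, and press it onto the buffer with about 12 N for a second, never more than 20 N there. Then let go and leave the lid leaning on the buffer; leave the contactor, transformer and screwdriver where they are.

Things in the scene. Friction and masses are not known exactly. Their poses are not given: they have to be found in the camera images.
- enclosure: Grey terminal enclosure lying on its back, fixed to the bench, 145 (x) by 240 (y) by 90 mm high without lid. Origin: centre of its underside. The lid's hinge runs along its +x rim (parallel to its y axis); the latch is on its -x wall; z is up.
- hinge_mid (a point): Middle of the hinge line: 77 mm along the enclosure's +x from its origin, 92 mm above the bench; the hinge line is parallel to the enclosure's y axis.
- lid (a joint): Hinge angle of the lid in rad: 0 shut, 1.57 upright, growing as it swings up and over towards the enclosure's +x; it meets the buffer somewhere between 1.6 and 2.0. The hinge is stiff (about 0.45 N m of friction): the lid, about 0.35 kg, stays where it is left.
- lid_mid (a point): Middle of the lid's hinge line, origin of the lid's frame, which turns with it (shut: axes parallel to the enclosure's). The light panel reaches 150 mm from here along -x, is 240 mm wide (y -120 to 120) and 6 mm thick (z 0 to 6; shut, its top is 98 mm above the bench). A steel tab (20 mm wide, 15 mm long) sticks out of its free edge at y = +40 mm, under the latch's tongue.
- lid_bar (a point): Centre of the lid's steel handle bar: round, 10 mm diameter, parallel to the hinge, 80 mm between its two posts, standing so that its axis is 36 mm off the lid's outer face. In the lid's frame it lies at x -130, y -45, z +42 mm, about 20 mm from the lid's free edge (axes as the lid's).
- latch (a joint): Travel of the slide latch in m: 0 to 0.003 at the start (tongue over the lid's tab, lid cannot open), 0.026 fully back (tongue clear of the tab). It slides along the enclosure's -y and rubs with about 3 N.
- latch_knob (a point): Point on the latch's upright black knob, 14 by 14 mm, 28 mm tall: 10 mm below its top, which is 132 mm above the bench. There is 30 mm or more free on each side of the knob along the sliding direction. Axes as the enclosure's.
- rest: Lid rest fixed to the bench behind the hinge: steel foot 90 by 70 mm, aluminium post 30 by 30 mm, 205 mm tall, which carries the rubber buffer on its -x side. Origin: under the post's axis; axes parallel to the enclosure's.
- buffer_axis (a point): Point on the post's axis at the buffer's height, 177 mm above the bench, 85 mm above the hinge line. From here the buffer, a 20 mm black rubber ball, sticks out along the rest's -x; its tip is 55 to 77 mm away, as its adjusting screw was left (not known). It is sprung and gives about 1 mm per 8 N. Its push on the lid acts level, 85 mm above the hinge.
- contactor: Bystander: black contactor, 75 by 55 by 82 mm, loose in front of the enclosure. Origin: centre of its underside.
- toroid: Bystander: copper toroidal transformer, 100 mm diameter, 62 mm tall, loose behind the enclosure beside the rest. Origin: centre of its underside.
- screwdriver: Bystander: screwdriver lying loose beside the enclosure at its -y end. Origin: under its middle.
Mind the look-alikes: they are no part of the job. There is more than one size of the rest; the job needs the smaller.

How it is judged (in metres and radians):
On the way, in this order (a step that is already met when the one before it is completed fails the run):
1. the latch is slid back clear of the lid's tab (value of joint latch above 0.021 m), for 0.1 s.
2. the lid is swung up past 60 degrees (value of joint lid above 1.05 rad), for 0.05 s.
3. the lid is pressed onto the rest's buffer with 7 to 18 N (contact force between rest and lid between 7 and 18 N), for 0.5 s.
At the end, for the whole second after the job is handed in: The latch is still back (over 21 mm of travel), the lid is past upright, at rest, and leans on the rest's buffer with at least 1 N, let go by the robot (value of joint latch above 0.021 m and value of joint lid above 1.57 rad and contact force between rest and lid above 1 N and velocity of joint lid between -0.02 and 0.02 rad/s); the robot touches nothing.
It fails at once if the lid presses on the rest with more than 22 N (contact force between rest and lid above 22 N).
It fails at once if the contactor is moved by more than 25 mm (distance of contactor from where it was at the start of the episode above 0.025 m).
It fails at once if the toroid is moved by more than 25 mm (distance of toroid from where it was at the start of the episode above 0.025 m).
It fails at once if the screwdriver is moved by more than 25 mm (distance of screwdriver from where it was at the start of the episode above 0.025 m).
It also fails if it takes over 72 s, if anything falls off the work surface, if the arm or the gripper's body presses on something with over 40 N, if the wrist force passes 120 N, or if a joint passes its speed limit or range.

## Working session

There is one attempt and no reset: what is moved stays moved. The work goes in short steps, Python scripts to look and compute and a shell command to move; the robot and the scene stay as the last step left them, time stands still between calls to the robot, and variables do not carry over. Pictures are saved under pics/ and viewed, about 8 in all and at most 12, crops included, and the job is handed in when it is done.

```bash
ls; mkdir -p pics; python3 - <<'E'
from plant import telemetry, cams
import cv2,json
s=telemetry.state(); print({k:(s[k].tolist() if hasattr(s[k],'tolist') else s[k]) for k in s})
for n in ("scene","top"):
    c=cams.read_camera(n); cv2.imwrite(f"pics/{n}0.png",c["pixels"][:,:,::-1])
    print(n,c["camera_matrix"],c["distortion"],c["T"])
E
```

```text
pics
{'time': 0.0, 'joint_pos': [1.2445172325600422, 0.6159208507881356, -0.012609480397504338, 1.424867901856537, 0.008109941838697777, 1.1034297486699143, -0.04040020307665823], 'qd': [-0.0003336231695801911, 0.00012369307024532615, 0.001290508219481045, 0.0002355467768575263, -0.00048037407790770713, 0.0009035834115993205, -1.8898835118329573e-06], 'tau': [-7.910693966550753e-05, -45.8941125869751, 0.20900511648505926, -16.574587225914, -0.06118535762652755, 0.020424440153874457, 0.00022401696242013713], 'eef_pos': [191.6915012765559, -620.1701903308584, 182.99055061158415], 'tool_rot': [-3.1038423990726276, -0.4688523520835239, 0.0006817097664770479], 'contact_force': [-0.41740525279525287, 0.4531754848156822, -0.1352066410362239], 'wrist_torque': [-0.06307536230177692, 0.01973812250033301, -0.03977638885391193], 'finger_gap': 1.001226032425234}
scene [[479.54105554   0.         308.9778751 ]
 [  0.         479.54105554 243.51417017]
 [  0.           0.           1.        ]] [-0.01625086  0.          0.          0.          0.        ] [[-5.74317737e-01  5.74162595e-01 -5.83520738e-01  1.13081938e+03]
 [ 8.18628347e-01  4.00541059e-01 -4.11599915e-01  4.62188915e+02]
 [-2.60126149e-03 -7.14075749e-01 -7.00063610e-01  7.80185359e+02]
 [ 0.00000000e+00  0.00000000e+00  0.00000000e+00  1.00000000e+00]]
top [[592.46427206   0.         316.17423101]
 [  0.         592.46427206 234.34759462]
 [  0.           0.           1.        ]] [-0.03034173  0.          0.          0.          0.        ] [[-1.05068163e-03 -9.89563935e-01  1.44090646e-01  4.61617341e+02]
 [-9.99821469e-01  3.75795304e-03  1.85177929e-02  6.30385892e+01]
 [-1.88660259e-02 -1.44045465e-01 -9.89391215e-01  1.07466539e+03]
 [ 0.00000000e+00  0.00000000e+00  0.00000000e+00  1.00000000e+00]]
```

View pics/scene0.png

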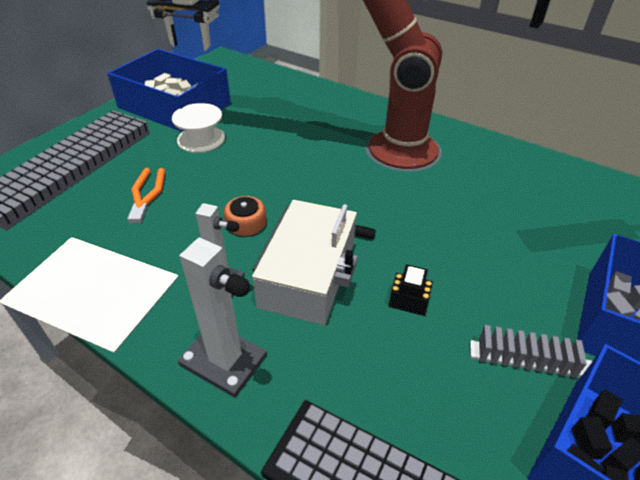

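View pics/top0.png

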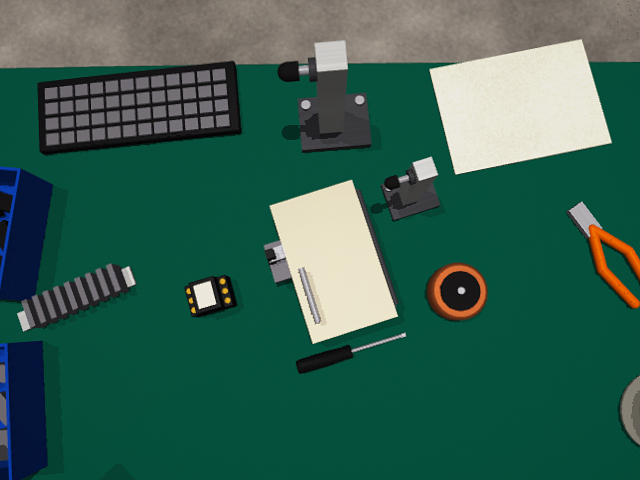

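The scene view shows the cream lid at (308,240), its bar at (340,225), the latch at (348,262), a small rest at (210,225) and a big one at (215,310). In the top view the lid is at (333,262), the bar at (310,296) and the knob near (272,255).

There are two rest candidates in the top view: the small one at (410,190), just behind the hinge edge, and the larger at (330,95). The small one fits. I'll confirm it by its height and a crop.

```bash
cat > h.py <<'E'
import numpy as np, cv2
from plant import telemetry, cams
from scipy.spatial.transform import Rotation as R
def ray(c,uv):
    p=cv2.undistortPoints(np.array([[uv]],float),c["camera_matrix"],np.array(c["distortion"]))[0,0]
    T=np.array(c["T"]); d=T[:3,:3]@np.array([p[0],p[1],1]); return T[:3,3],d/np.linalg.norm(d)
def plane(c,uv,z):
    o,d=ray(c,uv); return o+d*(z-o[2])/d[2]
def tri(c1,u1,c2,u2):
    o1,d1=ray(c1,u1);o2,d2=ray(c2,u2)
    t=np.linalg.lstsq(np.c_[d1,-d2],o2-o1,rcond=None)[0]
    a,b=o1+t[0]*d1,o2+t[1]*d2; return (a+b)/2,np.linalg.norm(a-b)
def proj(c,P):
    T=np.linalg.inv(np.array(c["T"])); return cv2.projectPoints(np.array(P,float).reshape(-1,1,3),cv2.Rodrigues(T[:3,:3])[0],T[:3,3],c["camera_matrix"],np.array(c["distortion"]))[0][:,0]
E
python3 - <<'E'
from h import *
np.set_printoptions(precision=1,suppress=True)
t=cams.read_camera("top"); s=cams.read_camera("scene")
px=t["pixels"].astype(int); m=((px.min(2)>150)&(px[:,:,0]-px[:,:,2]>12)).astype(np.uint8)
m[:, :240]=0; m[:170]=0; m[:,420:]=0
m=cv2.morphologyEx(m,cv2.MORPH_CLOSE,np.ones((15,15),np.uint8))
cs=max(cv2.findContours(m,0,2)[0],key=cv2.contourArea)
box=cv2.boxPoints(cv2.minAreaRect(cs)); q=cv2.approxPolyDP(cs,8,True)[:,0]; print(box,q.tolist())
W=np.array([plane(t,u,98) for u in q]); print(W,[np.linalg.norm(W[i]-W[i-1]) for i in range(len(W))])
st=telemetry.state(); print(R.from_rotvec(st["tool_rot"]).as_matrix())
a=cv2.resize(t["pixels"][150:350,250:450],None,fx=3,fy=3,interpolation=cv2.INTER_CUBIC)
cv2.imwrite("pics/topcrop.png",a[:,:,::-1])
a=cv2.resize(s["pixels"][190:320,190:390],None,fx=4,fy=4,interpolation=cv2.INTER_CUBIC)
cv2.imwrite("pics/scenecrop.png",a[:,:,::-1])
E
```

```text
[[268.2 205.8]
 [352.8 178.4]
 [397.3 315.9]
 [312.7 343.3]] [[351, 180], [270, 206], [313, 343], [397, 316]]
[[696.3  22.4  98. ]
 [652.3 158.9  98. ]
 [425.5  86.7  98. ]
 [468.8 -50.4  98. ]] [np.float64(238.90872406583551), np.float64(143.36608919541533), np.float64(238.0250985966454), np.float64(143.72732935113422)]
[[ 1.   0.3 -0. ]
 [ 0.3 -1.   0. ]
 [-0.  -0.  -1. ]]
```

View pics/topcrop.png

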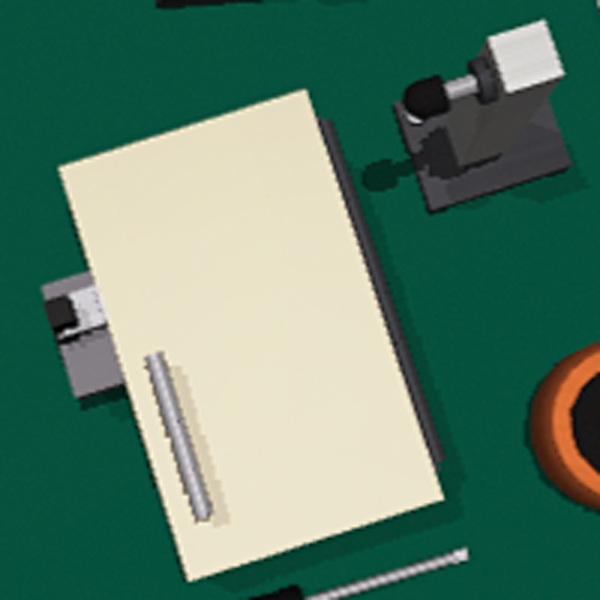

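View pics/scenecrop.png

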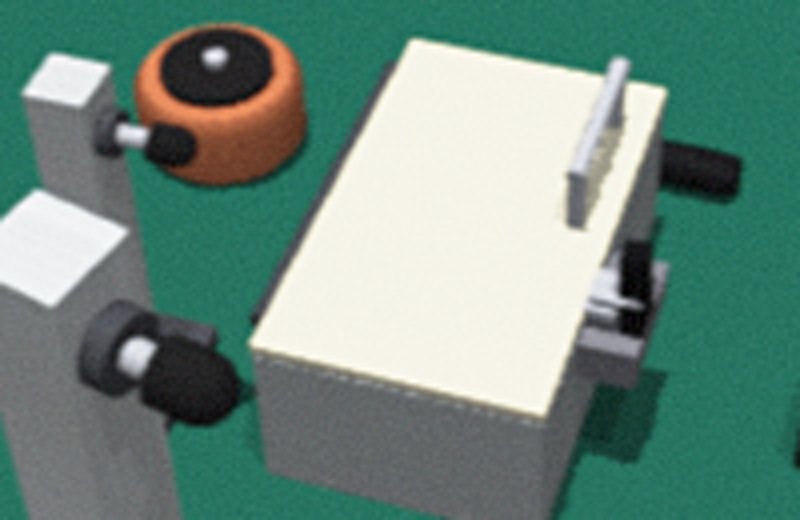

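The small rest is at top-crop (490,110), with its ball at (424,96) facing the hinge. The knob is at (61,312) and the bar runs from (155,357) to (203,517). The scene crop agrees: the small rest is by the toroid. I'll now check these points with rays.

```bash
python3 - <<'E'
from h import *
np.set_printoptions(precision=1,suppress=True)
t=cams.read_camera("top"); s=cams.read_camera("scene")
ey=np.array([.9527,.3039,0]);ex=np.array([.3039,-.9527,0]);O=np.array([561.1,53.3,0])
def e(P): d=P-O; return np.array([d@ex,d@ey,P[2]])
T=lambda u:(250+u[0]/3,150+u[1]/3); S=lambda u:(190+u[0]/4,190+u[1]/4)
for n,a,b in (("ball",(424,96),(172,147)),("post top",(525,53),(66,80)),("knob top",(61,312),(636,247)),("bar A",(155,357),(577,177)),("bar B",(203,517),(619,66))):
    P,g=tri(t,T(a),s,S(b)); print(n,P,"gap",g,"encl",e(P))
print("knob z132",e(plane(t,T((61,312)),132)),plane(t,T((61,312)),132))
print("bar z138",e(plane(t,T((179,437)),138)),plane(t,T((179,437)),138))
print("knob exp?", proj(t,O+(-85)*ex+40*ey+[0,0,132]))
st=telemetry.state();M=R.from_rotvec(st["tool_rot"]).as_matrix();print(st["eef_pos"],np.degrees(np.arctan2(M[1,1],M[0,1])),np.degrees(np.arctan2(ex[1],ex[0])))
E
```

```text
ball [673.  -35.6 177. ] gap 2.571368191257597 encl [118.7  79.6 177. ]
post top [688.1 -83.4 205.3] gap 2.919849162186108 encl [168.8  79.4 205.3]
knob top [566.6 155.3 132.6] gap 2.6906043353041587 encl [-95.5  36.3 132.6]
bar A [542.1 105.5 132.4] gap 3.842054741919481 encl [-55.5  -2.2 132.4]
bar B [458.5  79.  133.2] gap 1.3594206547265302 encl [-55.7 -89.9 133.2]
knob z132 [-94.2  36.6 132. ] [567.3 154.2 132. ]
bar z138 [-54.3 -46.3 138. ] [500.5  90.9 138. ]
knob exp? [[275.2 250.2]]
[ 191.9 -620.7  183.8] -72.82345281349131 -72.30793394772422
```

The post top triangulates to 205 mm, which confirms the small rest. The bar and knob match their given offsets within about 2 mm, and the jaws are already within 0.5° of the enclosure's x. Now I'll lift, shut the fingers and travel to beside the knob.

```bash
python3 -m jog '[{"dp":[1.5,1.5,4],"spin":0.5},{"dp":[3,3,4],"spin":0},{"dp":[3,3,0],"spin":0},{"dp":[3,3,0],"spin":0},{"dp":[3,3,0],"spin":0},{"dp":[3,3,0],"spin":0},{"dp":[3,3,0],"spin":0},{"dp":[3,3,0],"spin":0},{"dp":[3,3,0],"spin":0},{"dp":[3,3,0],"spin":0},{"dp":[3,3,0],"spin":0},{"dp":[3,3,0],"spin":0}]' 1 20
python3 -m jog '[{"dp":[1,4,0],"spin":0},{"dp":[1,4,0],"spin":0},{"dp":[0.5,4,0],"spin":0},{"dp":[0.5,4,0],"spin":0},{"dp":[0.5,4,0],"spin":0},{"dp":[0.5,4,0],"spin":0},{"dp":[0.5,4,0],"spin":0},{"dp":[0,4,0],"spin":0},{"dp":[0,4,0],"spin":0},{"dp":[0,4,0],"spin":0},{"dp":[0,2,0],"spin":0},{"dp":[0,0,0],"spin":0}]'
```

```text
time: 1.5
eef_pos: [533.7, -279.0, 258.6]
tool_rot: [3.104, 0.482, 0.0]
contact_force: [0.9, -0.6, -0.2]
finger_gap: 0.03
time: 2.7
eef_pos: [576.6, 144.7, 258.3]
tool_rot: [-3.099, -0.494, 0.001]
contact_force: [0.7, 0.8, 0.3]
finger_gap: 0.004
```

```bash
python3 -m jog '[{"dp":[0.5,1,-3],"spin":-0.4},{"dp":[0.4,0.6,-3],"spin":0},{"dp":[0,0,-3],"spin":0},{"dp":[0,0,-2],"spin":0},{"dp":[0,0,0],"spin":0},{"dp":[0,0,0],"spin":0}]'
python3 - <<'E'
from h import *
np.set_printoptions(precision=1,suppress=True)
w=cams.read_camera("wrist"); print(w["T"],w["camera_matrix"])
st=telemetry.state();print(st["eef_pos"],st["contact_force"])
cv2.imwrite("pics/wrist1.png",w["pixels"][:,:,::-1])
t=cams.read_camera("top"); a=cv2.resize(t["pixels"][170:320,230:430],None,fx=4,fy=4)
cv2.imwrite("pics/top1.png",a[:,:,::-1])
E
```

```text
time: 3.3
eef_pos: [587.4, 153.9, 148.9]
tool_rot: [3.106, 0.468, 0.001]
contact_force: [0.4, -0.3, 0.1]
finger_gap: 0.002
[[  0.3  -0.9  -0.2 655.8]
 [ -1.   -0.3  -0.1 175.6]
 [  0.    0.3  -1.  348.5]
 [  0.    0.    0.    1. ]] [[340.5   0.  319.9]
 [  0.  340.5 239.8]
 [  0.    0.    1. ]]
[588.  154.6 149.8] [0.3 0.1 0.9]
```

View pics/wrist1.png

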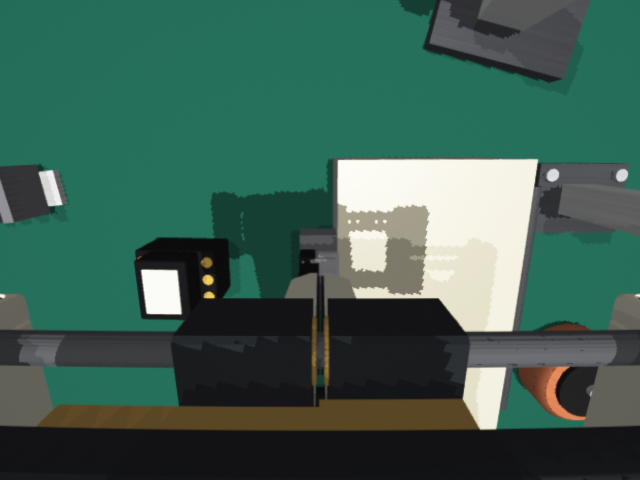

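The wrist view shows the knob at about (309,262), left of the finger gap at u≈320. That puts it about 7 mm further along −x, matching my estimate of −95. I'll correct and descend beside the knob.

```bash
python3 -m jog '[{"dp":[-0.2,0.65,0],"spin":0},{"dp":[0,0,-1.5],"spin":0},{"dp":[0,0,-1.5],"spin":0},{"dp":[0,0,-0.8],"spin":0},{"dp":[0,0,0],"spin":0},{"dp":[0,0,0],"spin":0}]'
python3 - <<'E'
from h import *
np.set_printoptions(precision=1,suppress=True)
O=np.array([561.1,53.3,0]);ey=np.array([.9527,.3039,0]);ex=np.array([.3039,-.9527,0])
st=telemetry.state();d=st["eef_pos"]-O;print(st["eef_pos"],d@ex,d@ey,st["contact_force"])
E
python3 -m jog '[{"dp":[-0.29,-0.09,0],"spin":0},{"dp":[-0.29,-0.09,0],"spin":0},{"dp":[-0.29,-0.09,0],"spin":0},{"dp":[-0.29,-0.09,0],"spin":0},{"dp":[0,0,0],"spin":0}]'
```

```text
time: 4.0
eef_pos: [585.2, 162.6, 111.1]
tool_rot: [-3.106, -0.472, -0.002]
contact_force: [-0.4, 0.3, -0.3]
finger_gap: 0.003
[585.2 162.6 111.1] -96.85755059857426 56.155559171347704 [-0.4  0.3 -0.3]
time: 4.5
eef_pos: [572.6, 158.5, 110.6]
tool_rot: [3.106, 0.472, -0.0]
contact_force: [0.2, 0.5, 0.9]
finger_gap: 0.007
```

```bash
python3 -m jog '[{"dp":[-0.29,-0.09,0],"spin":0},{"dp":[-0.29,-0.09,0],"spin":0},{"dp":[0,0,0],"spin":0}]'
python3 - <<'E'
from h import *
c=[cams.read_camera(n)["pixels"] for n in("top","scene")]
a=cv2.resize(c[0][200:320,230:330],None,fx=4,fy=4,interpolation=cv2.INTER_CUBIC);b=cv2.resize(c[1][200:320,300:400],None,fx=4,fy=4,interpolation=cv2.INTER_CUBIC)
cv2.imwrite("pics/k2.png",np.hstack([a,b])[:,:,::-1])
E
```

```text
time: 4.8
eef_pos: [566.8, 156.7, 110.4]
tool_rot: [3.106, 0.472, -0.001]
contact_force: [-0.0, 0.9, 0.1]
finger_gap: 0.008
```

View pics/k2.png

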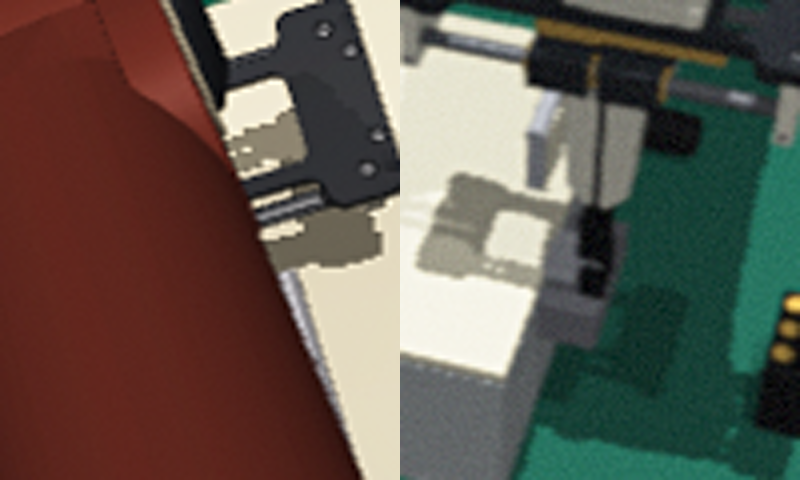

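```bash
python3 - <<'E'
from h import *
np.set_printoptions(precision=1,suppress=True)
O=np.array([561.1,53.3,0]);ey=np.array([.9527,.3039,0]);ex=np.array([.3039,-.9527,0])
s=cams.read_camera("scene");st=telemetry.state();p=st["eef_pos"];d=p-O;print(p,d@ex,d@ey,st["contact_force"])
f=lambda P:(proj(s,P)[0]-[300,200])*4+[400,0]
print("tcp",f(p),"grasp",f(p+[0,0,19]))
for l in (0,14,24):
  print(l,"top",f(O-95*ex+(37-l)*ey+[0,0,132]),"foot",f(O-95*ex+(37-l)*ey+[0,0,104]))
w=cams.read_camera("wrist")["pixels"];a=cv2.resize(w[200:320,240:400],None,fx=4,fy=4,interpolation=cv2.INTER_CUBIC);cv2.imwrite("pics/w3.png",a[:,:,::-1])
E
```

```text
[567.4 156.9 110.4] -96.78937812890752 37.46044950470491 [-0.3 -0.1  1. ]
tcp [592.6 241.5] grasp [594.8 213.9]
0 top [591.6 208.6] foot [588.5 249.2]
14 top [598.7 188.7] foot [595.5 229.3]
24 top [603.7 174.7] foot [600.4 215.3]
```

View pics/w3.png

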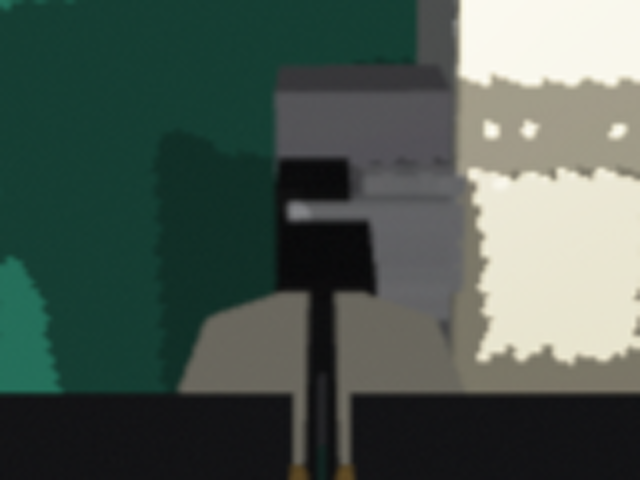

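```bash
python3 - <<'E'
from h import *
np.set_printoptions(precision=0,suppress=True)
O=np.array([561.1,53.3,0]);ey=np.array([.9527,.3039,0]);ex=np.array([.3039,-.9527,0])
w=cams.read_camera("wrist");p=telemetry.state()["eef_pos"]
f=lambda P:((proj(w,P)[0]-[240,200])*4)
for dx in(-18,0,18):print("tip",dx,[f(p+dx*ex+k*ey) for k in(-7.5,0,7.5)], "up19",f(p+dx*ex+[0,0,19]))
for l in (0,4,14):
  print(l,"top",[f(O+(-95+i)*ex+(37-l+k)*ey+[0,0,132]) for i in(-7,7) for k in(-7,7)],"foot",[f(O+(-95+i)*ex+(37-l+k)*ey+[0,0,104]) for i in(-7,7) for k in(-7,7)])
print("lid corner",f(O-73*ex+120*ey+[0,0,98]))
E
```

```text
tip -18 [array([208., 323.]), array([207., 278.]), array([205., 232.])] up19 [196. 324.]
tip 0 [array([323., 323.]), array([322., 278.]), array([322., 232.])] up19 [323. 323.]
tip 18 [array([438., 322.]), array([438., 277.]), array([439., 231.])] up19 [450. 322.]
0 top [array([286., 380.]), array([285., 286.]), array([385., 379.]), array([386., 286.])] foot [array([290., 308.]), array([289., 225.]), array([377., 308.]), array([378., 225.])]
4 top [array([286., 406.]), array([285., 313.]), array([385., 405.]), array([386., 313.])] foot [array([291., 331.]), array([290., 249.]), array([377., 331.]), array([377., 249.])]
14 top [array([287., 469.]), array([286., 380.]), array([384., 469.]), array([385., 379.])] foot [array([291., 388.]), array([290., 308.]), array([377., 388.]), array([377., 308.])]
lid corner [ 479. -275.]
```

```bash
python3 -m jog '[{"dp":[0.57,0.18,0],"spin":0},{"dp":[0.57,0.18,0],"spin":0},{"dp":[0.57,0.18,0],"spin":0},{"dp":[0.29,0.09,0],"spin":0},{"dp":[0,0,0],"spin":0}]'
python3 - <<'E'
from h import *
np.set_printoptions(precision=1,suppress=True)
O=np.array([561.1,53.3,0]);ey=np.array([.9527,.3039,0]);ex=np.array([.3039,-.9527,0])
s=cams.read_camera("scene");w=cams.read_camera("wrist");st=telemetry.state();p=st["eef_pos"];d=p-O;print(p,d@ex,d@ey)
print("start tips scene",[proj(s,np.array([191.8,-620.5,183.8+z])+a*ex)[0] for z in(0,19) for a in(-50,50)])
S=lambda q:(proj(s,q)[0]-[300,200])*4;Wf=lambda q:(proj(w,q)[0]-[240,200])*4
print("scene crop: tcp,+19",S(p),S(p+[0,0,19]),"wrist crop",Wf(p),Wf(p+[0,0,19]))
a=cv2.resize(s["pixels"][200:320,300:400],None,fx=4,fy=4,interpolation=cv2.INTER_CUBIC);b=cv2.resize(w["pixels"][200:320,260:360],None,fx=4,fy=4,interpolation=cv2.INTER_CUBIC)
cv2.imwrite("pics/k4.png",np.hstack([a,b])[:,:,::-1])
E
```

```text
time: 5.55
eef_pos: [587.8, 163.3, 110.2]
tool_rot: [-3.106, -0.472, -0.0]
contact_force: [-0.4, -0.4, -1.2]
finger_gap: 0.003
[587.2 163.1 110.3] -96.70181165271116 58.23627234081629
start tips scene [array([207.3,  60.3]), array([176.9,  56.3]), array([206.4,  53.9]), array([175.6,  49.9])]
scene crop: tcp,+19 [181.7 272. ] [183.8 244.4] wrist crop [322.7 279.2] [322.9 324.9]
```

View pics/k4.png

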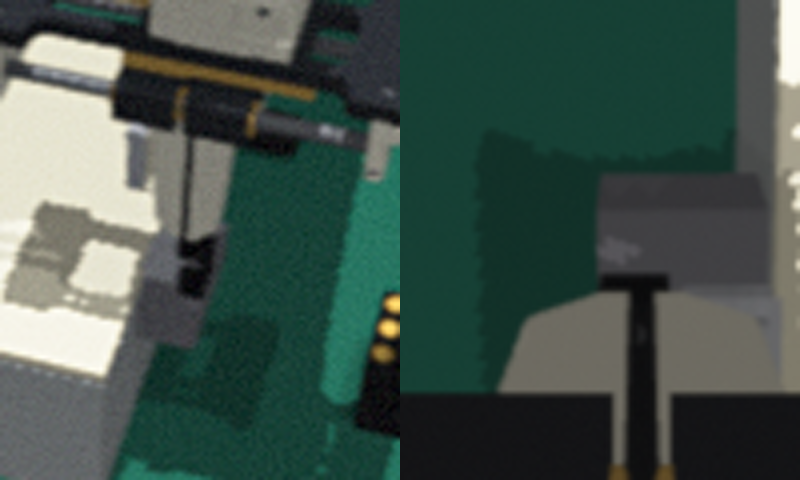

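The fingertips end at scene-crop row ≈240, where the reported TCP would project to row 272. The real tips are therefore about 22 mm above the reported TCP, so the push passed just over the knob, which hasn't moved. I'll go 20 mm lower and push again.

```bash
python3 -m jog '[{"dp":[0,0,-1],"spin":0},{"dp":[0,0,-0.5],"spin":0},{"dp":[0,0,-0.5],"spin":0},{"dp":[0,0,0],"spin":0},{"dp":[0,0,0],"spin":0}]'
python3 -m jog '[{"dp":[-0.29,-0.09,0],"spin":0},{"dp":[-0.29,-0.09,0],"spin":0},{"dp":[-0.29,-0.09,0],"spin":0},{"dp":[-0.29,-0.09,0],"spin":0},{"dp":[0,0,0],"spin":0}]'
```

```text
time: 6.15
eef_pos: [587.2, 163.1, 90.2]
tool_rot: [-3.106, -0.472, 0.001]
contact_force: [1.0, -0.3, 1.2]
finger_gap: 0.004
time: 6.65
eef_pos: [576.2, 159.7, 90.8]
tool_rot: [-3.106, -0.472, -0.003]
contact_force: [3.3, 0.2, -0.5]
finger_gap: 0.004
```

Contact with the knob at about 3 N, as expected. I'll keep pushing to the stop.

```bash
python3 -m jog '[{"dp":[-0.29,-0.09,0],"spin":0},{"dp":[-0.29,-0.09,0],"spin":0},{"dp":[-0.29,-0.09,0],"spin":0},{"dp":[-0.29,-0.09,0],"spin":0},{"dp":[-0.29,-0.09,0],"spin":0},{"dp":[0,0,0],"spin":0}]'
python3 -m jog '[{"dp":[-0.19,-0.06,0],"spin":0},{"dp":[-0.1,-0.03,0],"spin":0},{"dp":[0,0,0],"spin":0}]'
python3 -m jog '[{"dp":[-0.1,-0.03,0],"spin":0},{"dp":[0,0,0],"spin":0}]'
python3 -m jog '[{"dp":[-0.1,-0.03,0],"spin":0},{"dp":[0,0,0],"spin":0}]'
```

```text
time: 7.25
eef_pos: [560.7, 154.8, 90.7]
tool_rot: [3.106, 0.472, -0.001]
contact_force: [2.1, 0.6, 2.0]
finger_gap: 0.002
time: 7.55
eef_pos: [559.6, 154.5, 90.8]
tool_rot: [-3.105, -0.472, -0.005]
contact_force: [5.6, 0.6, 0.6]
finger_gap: 0.007
time: 7.75
eef_pos: [559.6, 154.5, 90.8]
tool_rot: [-3.105, -0.472, -0.008]
contact_force: [5.6, 1.2, -0.8]
finger_gap: -0.001
time: 7.95
eef_pos: [559.6, 154.5, 90.9]
tool_rot: [-3.105, -0.472, -0.011]
contact_force: [7.8, 1.9, -2.5]
finger_gap: 0.002
```

```bash
python3 -m jog '[{"dp":[-0.19,-0.06,0],"spin":0},{"dp":[-0.19,-0.06,0],"spin":0},{"dp":[0,0,0],"spin":0}]'
python3 - <<'E'
from h import *
np.set_printoptions(precision=0,suppress=True)
O=np.array([561.1,53.3,0]);ey=np.array([.9527,.3039,0]);ex=np.array([.3039,-.9527,0])
st=telemetry.state();print(st["eef_pos"],st["contact_force"])
s=cams.read_camera("scene");w=cams.read_camera("wrist")
a=cv2.resize(s["pixels"][200:320,300:400],None,fx=4,fy=4,interpolation=cv2.INTER_CUBIC);b=cv2.resize(w["pixels"][200:320,260:360],None,fx=4,fy=4,interpolation=cv2.INTER_CUBIC)
cv2.imwrite("pics/k5.png",np.hstack([a,b])[:,:,::-1])
E
```

```text
time: 8.25
eef_pos: [559.5, 154.5, 91.1]
tool_rot: [-3.103, -0.471, -0.024]
contact_force: [12.3, 3.2, -7.3]
finger_gap: 0.005
[559. 154.  91.] [12.  3. -7.]
```

```bash
python3 -m jog '[{"dp":[0.76,0.24,0],"spin":0},{"dp":[0.76,0.24,0],"spin":0},{"dp":[0,0,3],"spin":0},{"dp":[0,0,3],"spin":0},{"dp":[0,0,3],"spin":0},{"dp":[-2,-1.5,0],"spin":0},{"dp":[-2,-2,0],"spin":0},{"dp":[-2,-2,0],"spin":0},{"dp":[0,0,0],"spin":0},{"dp":[0,0,0],"spin":0}]' 0.5 20
python3 - <<'E'
from h import *
np.set_printoptions(precision=1,suppress=True)
O=np.array([561.1,53.3,0]);ey=np.array([.9527,.3039,0]);ex=np.array([.3039,-.9527,0])
s=cams.read_camera("scene");w=cams.read_camera("wrist");p=telemetry.state()["eef_pos"];d=p-O;print(p,d@ex,d@ey)
for n,P in(("tcp",p),("tcp+22",p+[0,0,22]),("barmid",O-54*ex-45*ey+[0,0,134]),("knob26",O-95*ex+12*ey+[0,0,132]),("knob0",O-95*ex+37*ey+[0,0,132])):print(n,"scene",(proj(s,P)[0]-[260,160])*2.5,"wrist",proj(w,P)[0])
a=cv2.resize(s["pixels"][160:320,260:420],None,fx=2.5,fy=2.5,interpolation=cv2.INTER_CUBIC)
b=cv2.resize(w["pixels"][80:480,120:520],None,fx=1,fy=1)
cv2.imwrite("pics/k6.png",np.hstack([a,b])[:,:,::-1])
E
```

```text
time: 9.35
eef_pos: [506.4, 101.8, 180.1]
tool_rot: [3.106, 0.471, -0.004]
contact_force: [-0.0, 0.5, 0.0]
finger_gap: 0.499
[507.6 103.  180.2] -63.66098075567108 -35.88638146648519
tcp scene [206.7 114.5] wrist [320.2 268.6]
tcp+22 scene [208.1  92.4] wrist [320.2 282. ]
barmid scene [195.3 149.1] wrist [333.  259.3]
knob26 scene [227.6 208.4] wrist [276.5 183.6]
knob0 scene [219.8 230.4] wrist [275.1 147.8]
```

View pics/k6.png

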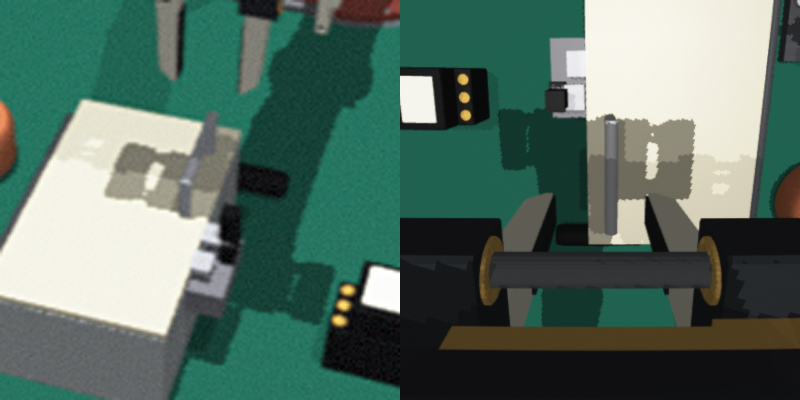

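The knob is now at wrist px (277,178), against (276,184) predicted for 26 mm of travel, so the latch is fully back. The bar is at wrist u=331, v≈255, and the tips are about 24 mm above the reported TCP. I'll centre over the bar, descend and grip.

```bash
python3 -m jog '[{"dp":[-0.58,-1.15,0],"spin":0},{"dp":[0,0,-3],"spin":0},{"dp":[0,0,0],"spin":0},{"dp":[0,0,0],"spin":0}]'
python3 - <<'E'
from h import *
np.set_printoptions(precision=1,suppress=True)
O=np.array([561.1,53.3,0]);ey=np.array([.9527,.3039,0]);ex=np.array([.3039,-.9527,0])
w=cams.read_camera("wrist");st=telemetry.state();p=st["eef_pos"];d=p-O;print(p,d@ex,d@ey,st["contact_force"])
print(proj(w,O-54*ex-45*ey+[0,0,134])[0],proj(w,p+[0,0,24])[0])
cv2.imwrite("pics/w7.png",w["pixels"][:,:,::-1])
E
```

```text
time: 9.85
eef_pos: [501.5, 90.5, 150.3]
tool_rot: [-3.106, -0.472, 0.003]
contact_force: [-0.1, -0.1, -0.4]
finger_gap: 0.501
[502.3  90.8 150.9] -53.634347840091706 -44.61720344884989 [0.1 0.3 0.8]
[320.  260.5] [320.6 283.3]
```

View pics/w7.png

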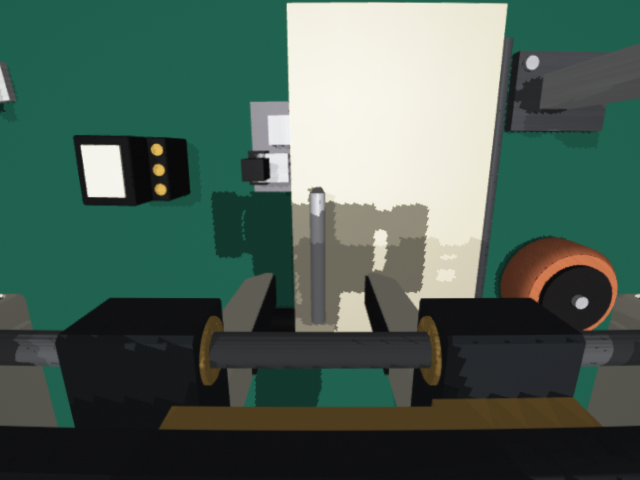

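The bar at u≈318 is centred between the tips (272 and 368). I'll descend and close.

```bash
python3 -m jog '[{"dp":[0,0,-2],"spin":0},{"dp":[0,0,-1.5],"spin":0},{"dp":[0,0,-1.2],"spin":0},{"dp":[0,0,-1],"spin":0},{"dp":[0,0,0],"spin":0},{"dp":[0,0,0],"spin":0}]'
python3 -m jog '[{"dp":[0,0,0],"spin":0},{"dp":[0,0,0],"spin":0},{"dp":[0,0,0],"spin":0},{"dp":[0,0,0],"spin":0},{"dp":[0,0,0],"spin":0},{"dp":[0,0,0],"spin":0},{"dp":[0,0,0],"spin":0}]' 1 25
```

```text
time: 10.5
eef_pos: [502.3, 90.8, 93.8]
tool_rot: [-3.106, -0.472, -0.001]
contact_force: [0.7, -0.1, 0.4]
finger_gap: 0.497
time: 11.2
eef_pos: [501.5, 92.2, 93.6]
tool_rot: [-3.104, -0.474, 0.0]
contact_force: [-1.1, 3.2, 1.2]
finger_gap: 0.097
```

Gripped: the opening is about 9 mm for a 10 mm bar. Next, the arc increments.

```bash
python3 - <<'E'
import numpy as np
th=np.r_[np.arange(0,1.66,.075)]
x=-130*np.cos(th)+42*np.sin(th);z=130*np.sin(th)+42*np.cos(th)
for i in range(1,len(th)):
    dx,dz=x[i]-x[i-1],z[i]-z[i-1];print(i,round(th[i],3),f'[{.03039*dx:.2f},{-.09527*dx:.2f},{dz/10:.2f}]',f'tot {x[i]+130:.1f} {z[i]-42:.1f}')
E
```

```text
1 0.075 [0.11,-0.33,0.96] tot 3.5 9.6
2 0.15 [0.13,-0.40,0.93] tot 7.7 19.0
3 0.225 [0.15,-0.47,0.90] tot 12.6 27.9
4 0.3 [0.17,-0.53,0.86] tot 18.2 36.5
5 0.375 [0.19,-0.59,0.82] tot 24.4 44.7
6 0.45 [0.21,-0.65,0.77] tot 31.2 52.4
7 0.525 [0.22,-0.70,0.71] tot 38.6 59.5
8 0.6 [0.24,-0.75,0.66] tot 46.4 66.1
9 0.675 [0.25,-0.79,0.60] tot 54.8 72.0
10 0.75 [0.27,-0.83,0.53] tot 63.5 77.3
11 0.825 [0.28,-0.87,0.46] tot 72.6 82.0
12 0.9 [0.29,-0.90,0.39] tot 82.1 85.9
13 0.975 [0.30,-0.93,0.32] tot 91.8 89.2
14 1.05 [0.30,-0.95,0.25] tot 101.7 91.7
15 1.125 [0.31,-0.96,0.17] tot 111.8 93.4
16 1.2 [0.31,-0.97,0.10] tot 122.0 94.4
17 1.275 [0.31,-0.98,0.02] tot 132.3 94.6
18 1.35 [0.31,-0.97,-0.06] tot 142.5 94.0
19 1.425 [0.31,-0.97,-0.13] tot 152.7 92.7
20 1.5 [0.30,-0.96,-0.21] tot 162.7 90.6
21 1.575 [0.30,-0.94,-0.28] tot 172.5 87.8
22 1.65 [0.29,-0.92,-0.36] tot 182.2 84.3
```

```bash
python3 -m jog '[{"dp":[0.11,-0.33,0.96],"spin":0},{"dp":[0.13,-0.40,0.93],"spin":0},{"dp":[0.15,-0.47,0.90],"spin":0},{"dp":[0.17,-0.53,0.86],"spin":0},{"dp":[0,0,0],"spin":0}]'
python3 - <<'E'
from plant import telemetry;s=telemetry.state();print(s["wrist_torque"],s["tau"])
E
```

```text
time: 11.7
eef_pos: [506.9, 75.1, 131.0]
tool_rot: [-3.103, -0.472, 0.001]
contact_force: [-3.3, 5.0, 3.5]
finger_gap: 0.099
[1.17684053 0.63687413 0.04154691] [  2.81099483 -34.43758965   1.70506049 -13.34699571   1.22330736
  -0.44914112   0.04084581]
```

```bash
cat >> h.py <<'E'
O=np.array([561.1,53.3,0]);ey=np.array([.9527,.3039,0]);ex=np.array([.3039,-.9527,0])
def lidpt(th,x,y,z): return O+(77+x*np.cos(th)+z*np.sin(th))*ex+y*ey+np.array([0,0,92-x*np.sin(th)+z*np.cos(th)])
E
python3 - <<'E'
from h import *
np.set_printoptions(precision=1,suppress=True)
s=cams.read_camera("scene");px=s["pixels"].astype(int);m=((px.min(2)>110)&(px[:,:,0]-px[:,:,2]>8)).astype(np.uint8);m[:,:245]=0;m[:,380:]=0;m[:190]=0;m[320:]=0
c=max(cv2.findContours(m,0,2)[0],key=cv2.contourArea);print(cv2.contourArea(c),cv2.approxPolyDP(c,5,True)[:,0].tolist())
for th in(0,.15,.3,.4):print(th,[proj(s,lidpt(th,x,y,6))[0] for x,y in((-150,120),(-6,120),(-150,-120),(-6,-120))])
a=cv2.resize(px[130:330,230:430].astype(np.uint8),None,fx=3,fy=3);cv2.imwrite("pics/s8.png",a[:,:,::-1])
E
```

```text
4518.0 [[350, 205], [331, 216], [330, 233], [317, 222], [321, 213], [306, 214], [302, 223], [295, 216], [299, 209], [325, 208], [325, 190], [321, 198], [293, 199], [253, 277], [322, 278], [344, 223], [338, 220]]
0 [array([324.3, 293.4]), array([251.5, 276. ]), array([354.8, 211.9]), array([292.2, 199.5])]
0.15 [array([323.2, 285.1]), array([251. , 275.6]), array([354.3, 203.7]), array([291.7, 199.1])]
0.3 [array([320.2, 276.4]), array([250.4, 275.2]), array([352.2, 195.3]), array([291.3, 198.8])]
0.4 [array([317.2, 270.4]), array([250., 275.]), array([349.9, 189.6]), array([291. , 198.6])]
```

The lid corner at scene px (322,278) matches a hinge angle of about 0.27 rad, so the lid is following the gripper. I'll continue the arc.

```bash
python3 -m jog '[{"dp":[0.19,-0.59,0.82],"spin":0},{"dp":[0.21,-0.65,0.77],"spin":0},{"dp":[0.22,-0.70,0.71],"spin":0},{"dp":[0.24,-0.75,0.66],"spin":0},{"dp":[0.25,-0.79,0.60],"spin":0},{"dp":[0.27,-0.83,0.53],"spin":0},{"dp":[0,0,0],"spin":0}]'
python3 -m jog '[{"dp":[0.28,-0.87,0.46],"spin":0},{"dp":[0.29,-0.90,0.39],"spin":0},{"dp":[0.30,-0.93,0.32],"spin":0},{"dp":[0.30,-0.95,0.25],"spin":0},{"dp":[0.31,-0.96,0.17],"spin":0},{"dp":[0.31,-0.97,0.10],"spin":0},{"dp":[0,0,0],"spin":0}]'
```

```text
time: 12.45
eef_pos: [520.0, 34.0, 172.7]
tool_rot: [-3.1, -0.473, 0.002]
contact_force: [-4.8, 7.2, 9.3]
finger_gap: 0.102
time: 13.15
eef_pos: [539.0, -25.8, 190.1]
tool_rot: [-3.105, -0.47, -0.001]
contact_force: [-3.4, 1.6, 10.2]
finger_gap: 0.095
```

```bash
python3 -m jog '[{"dp":[0.31,-0.98,0.02],"spin":0},{"dp":[0.31,-0.97,-0.06],"spin":0},{"dp":[0.31,-0.97,-0.13],"spin":0},{"dp":[0.30,-0.96,-0.21],"spin":0},{"dp":[0.30,-0.94,-0.28],"spin":0},{"dp":[0.29,-0.92,-0.36],"spin":0},{"dp":[0,0,0],"spin":0},{"dp":[0,0,0],"spin":0}]'
python3 - <<'E'
from h import *
import numpy as np
np.set_printoptions(precision=1,suppress=True)
s=telemetry.state();d=s["eef_pos"]-np.array([501.5,92.2,93.7]);print(d@ex,d@ey,d[2],"F ex,ey,z",s["contact_force"]@ex,s["contact_force"]@ey,s["contact_force"][2],s["wrist_torque"])
th=np.arange(1.65,1.96,.025);x=-130*np.cos(th)+42*np.sin(th);z=130*np.sin(th)+42*np.cos(th)
for i in range(1,len(th)):
    dx,dz=x[i]-x[i-1],z[i]-z[i-1];print(round(th[i],3),f'[{.03039*dx:.3f},{-.09527*dx:.3f},{dz/10:.3f}]',f'tot {x[i]+130:.1f} {z[i]-42:.1f}')
c=cams.read_camera("scene")["pixels"];cv2.imwrite("pics/s9.png",cv2.resize(c[110:310,190:420],None,fx=3,fy=3)[:,:,::-1])
E
```

```text
time: 13.95
eef_pos: [557.9, -85.8, 176.6]
tool_rot: [3.103, 0.469, 0.0]
contact_force: [2.1, -1.2, -2.7]
finger_gap: 0.097
186.73958382900832 -0.40620147757883274 82.94649166793893 F ex,ey,z 1.731607468502578 1.6310809405371842 -2.706585353328479 [-0.2 -0.3 -0. ]
1.675 [0.095,-0.299,-0.134] tot 185.3 82.9
1.7 [0.094,-0.296,-0.142] tot 188.4 81.5
1.725 [0.093,-0.292,-0.150] tot 191.5 80.0
1.75 [0.092,-0.289,-0.157] tot 194.5 78.4
1.775 [0.091,-0.285,-0.165] tot 197.5 76.8
1.8 [0.090,-0.281,-0.172] tot 200.4 75.1
1.825 [0.088,-0.277,-0.180] tot 203.3 73.3
1.85 [0.087,-0.272,-0.187] tot 206.2 71.4
1.875 [0.085,-0.268,-0.194] tot 209.0 69.5
1.9 [0.084,-0.263,-0.201] tot 211.8 67.4
1.925 [0.082,-0.258,-0.208] tot 214.5 65.4
1.95 [0.081,-0.253,-0.215] tot 217.1 63.2
```

View pics/s9.png

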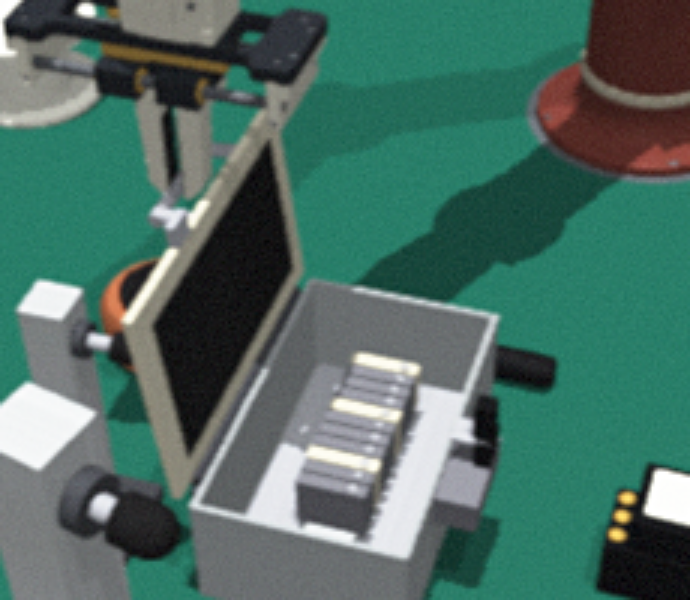

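The lid is past upright, held by the bar, with its face a little short of the small rest's ball, at crop (115,345). I'll approach slowly and watch the torque.

```bash
cat > f.py <<'E'
from h import *
F=[];P=[]
for i in range(4):
    s=telemetry.state();F.append(s["contact_force"]);P.append(s["eef_pos"]);cams.read_camera("top")
F=np.mean(F,0);d=np.mean(P,0)-np.array([501.5,92.2,93.7]);xr=d@ex-130;zr=d[2]+42;th=np.arctan2(zr,-xr)-np.arctan2(42,130)
M=-(F@ex*zr-F[2]*xr)/1e3
print("th %.3f dx %.1f r %.1f Fex %.1f Fz %.1f torque on lid %.2f buffer~%.1f"%(th,d@ex,np.hypot(xr,zr),F@ex,F[2],M,(M-.45+.06)/.085))
E
python3 -m jog '[{"dp":[0.095,-0.30,-0.13],"spin":0},{"dp":[0.09,-0.30,-0.14],"spin":0},{"dp":[0.09,-0.29,-0.15],"spin":0},{"dp":[0,0,0],"spin":0}]'; python3 f.py
python3 -m jog '[{"dp":[0.09,-0.29,-0.16],"spin":0},{"dp":[0.09,-0.285,-0.165],"spin":0},{"dp":[0,0,0],"spin":0}]'; python3 f.py
```

```text
time: 14.4
eef_pos: [559.8, -91.8, 173.3]
tool_rot: [-3.106, -0.472, 0.001]
contact_force: [-2.0, 1.4, 4.2]
finger_gap: 0.097
th 1.736 dx 193.0 r 136.9 Fex -2.0 Fz 3.6 torque on lid 0.47 buffer~1.0
time: 14.9
eef_pos: [561.8, -98.0, 169.4]
tool_rot: [-3.106, -0.471, 0.001]
contact_force: [-3.0, 1.7, 0.7]
finger_gap: 0.101
th 1.792 dx 199.5 r 136.7 Fex -2.1 Fz 0.1 torque on lid 0.25 buffer~-1.6
```

```bash
python3 -m jog '[{"dp":[0.09,-0.28,-0.17],"spin":0},{"dp":[0,0,0],"spin":0}]'; python3 f.py
python3 -m jog '[{"dp":[0.09,-0.28,-0.18],"spin":0},{"dp":[0,0,0],"spin":0}]'; python3 f.py
python3 -m jog '[{"dp":[0.045,-0.14,-0.09],"spin":0},{"dp":[0,0,0],"spin":0}]'; python3 f.py
```

```text
time: 15.3
eef_pos: [562.5, -100.3, 168.0]
tool_rot: [-3.105, -0.472, 0.001]
contact_force: [-2.9, 2.2, 0.8]
finger_gap: 0.101
th 1.812 dx 202.0 r 136.8 Fex -2.4 Fz -0.6 torque on lid 0.24 buffer~-1.8
time: 15.7
eef_pos: [563.4, -103.1, 166.2]
tool_rot: [-3.105, -0.472, 0.001]
contact_force: [-3.9, 2.6, -0.0]
finger_gap: 0.095
th 1.837 dx 204.9 r 136.9 Fex -2.8 Fz -0.3 torque on lid 0.30 buffer~-1.1
time: 16.1
eef_pos: [563.8, -104.3, 165.5]
tool_rot: [-3.105, -0.472, 0.001]
contact_force: [-4.7, 3.7, -1.1]
finger_gap: 0.098
th 1.848 dx 206.2 r 136.9 Fex -4.0 Fz -0.4 torque on lid 0.43 buffer~0.5
```

```bash
for i in 1; do python3 -m jog '[{"dp":[0.045,-0.14,-0.09],"spin":0},{"dp":[0,0,0],"spin":0}]' >/dev/null; python3 f.py; done
python3 -m jog '[{"dp":[0.045,-0.14,-0.09],"spin":0},{"dp":[0,0,0],"spin":0}]'; python3 f.py
python3 -m jog '[{"dp":[0.045,-0.14,-0.09],"spin":0},{"dp":[0,0,0],"spin":0}]'; python3 f.py
```

```text
th 1.860 dx 207.5 r 136.9 Fex -4.1 Fz -0.6 torque on lid 0.41 buffer~0.3
time: 16.9
eef_pos: [564.6, -106.7, 163.9]
tool_rot: [-3.105, -0.472, 0.002]
contact_force: [-4.3, 3.7, 0.7]
finger_gap: 0.098
th 1.870 dx 208.7 r 137.0 Fex -4.6 Fz 0.5 torque on lid 0.56 buffer~2.0
time: 17.3
eef_pos: [564.8, -107.3, 163.4]
tool_rot: [-3.104, -0.473, 0.002]
contact_force: [-6.3, 4.1, 2.7]
finger_gap: 0.099
th 1.876 dx 209.3 r 137.0 Fex -5.5 Fz 2.8 torque on lid 0.84 buffer~5.2
```

```bash
python3 -m jog '[{"dp":[0.03,-0.1,-0.06],"spin":0},{"dp":[0,0,0],"spin":0}]'; python3 f.py
python3 -m jog '[{"dp":[0.03,-0.1,-0.06],"spin":0},{"dp":[0,0,0],"spin":0}]'; python3 f.py
```

```text
time: 17.7
eef_pos: [564.8, -107.6, 163.1]
tool_rot: [-3.103, -0.473, 0.003]
contact_force: [-6.7, 4.8, 4.2]
finger_gap: 0.101
th 1.879 dx 209.6 r 136.9 Fex -6.9 Fz 4.7 torque on lid 1.15 buffer~8.9
time: 18.1
eef_pos: [565.0, -108.0, 162.8]
tool_rot: [-3.102, -0.474, 0.003]
contact_force: [-7.9, 6.3, 6.3]
finger_gap: 0.098
th 1.883 dx 210.0 r 136.9 Fex -8.2 Fz 6.4 torque on lid 1.42 buffer~12.1
```

The estimate is about 12 N, and the angle gain suggests 10–13 N. I'll hold here for a second.

```bash
python3 -m jog '[{"dp":[0,0,0],"spin":0},{"dp":[0,0,0],"spin":0},{"dp":[0,0,0],"spin":0},{"dp":[0,0,0],"spin":0},{"dp":[0,0,0],"spin":0},{"dp":[0,0,0],"spin":0},{"dp":[0,0,0],"spin":0},{"dp":[0,0,0],"spin":0},{"dp":[0,0,0],"spin":0},{"dp":[0,0,0],"spin":0}]'; python3 f.py
```

```text
time: 19.3
eef_pos: [565.0, -108.0, 162.8]
tool_rot: [-3.102, -0.474, 0.003]
contact_force: [-8.2, 5.7, 6.3]
finger_gap: 0.097
th 1.883 dx 210.0 r 136.9 Fex -7.6 Fz 6.1 torque on lid 1.33 buffer~11.1
```

Held. I'll ease off slightly and open only to about 22 mm, because one finger sits between bar and panel.

```bash
python3 -m jog '[{"dp":[-0.03,0.1,0.06],"spin":0},{"dp":[-0.03,0.1,0.06],"spin":0},{"dp":[0,0,0],"spin":0}]'; python3 f.py
python3 -m jog '[{"dp":[0,0,0],"spin":0},{"dp":[0,0,0],"spin":0},{"dp":[0,0,0],"spin":0},{"dp":[0,0,0],"spin":0},{"dp":[0,0,0],"spin":0}]' 0.76; python3 f.py
```

```text
time: 19.8
eef_pos: [564.8, -107.7, 163.1]
tool_rot: [-3.104, -0.473, 0.002]
contact_force: [-5.8, 3.7, 1.6]
finger_gap: 0.097
th 1.879 dx 209.6 r 137.0 Fex -5.2 Fz 1.5 torque on lid 0.69 buffer~3.6
time: 20.5
eef_pos: [566.3, -109.5, 163.3]
tool_rot: [3.105, 0.471, 0.003]
contact_force: [-0.7, -0.1, 0.3]
finger_gap: 0.241
th 1.890 dx 211.5 r 138.1 Fex -0.1 Fz -0.1 torque on lid 0.01 buffer~-4.5
```

```bash
python3 -m jog '[{"dp":[0,0,0.5],"spin":0},{"dp":[0,0,0.5],"spin":0},{"dp":[0,0,0.5],"spin":0},{"dp":[0,0,0],"spin":0}]'
python3 -m jog '[{"dp":[0,0,1],"spin":0},{"dp":[0,0,1],"spin":0},{"dp":[0,0,1],"spin":0},{"dp":[0,0,2],"spin":0},{"dp":[0,0,3],"spin":0},{"dp":[0,0,3],"spin":0},{"dp":[0,0,0],"spin":0},{"dp":[0,0,0],"spin":0}]'
python3 - <<'E'
from h import *
np.set_printoptions(precision=1,suppress=True)
st=telemetry.state();print(st["eef_pos"],st["contact_force"])
s=cams.read_camera("scene")["pixels"];t=cams.read_camera("top")["pixels"]
a=cv2.resize(s[110:310,190:390],None,fx=2,fy=2);b=cv2.resize(t[120:320,250:450],None,fx=2,fy=2)
cv2.imwrite("pics/end.png",np.hstack([a,b])[:,:,::-1])
E
```

```text
time: 21.1
eef_pos: [566.3, -108.9, 179.2]
tool_rot: [3.105, 0.472, 0.004]
contact_force: [0.8, 0.5, 0.1]
finger_gap: 0.24
time: 21.9
eef_pos: [565.8, -108.8, 289.1]
tool_rot: [3.105, 0.472, 0.003]
contact_force: [-0.7, -0.0, -0.5]
finger_gap: 0.238
[ 565.8 -108.8  289.1] [-0.7 -0.  -0.5]
```

View pics/end.png

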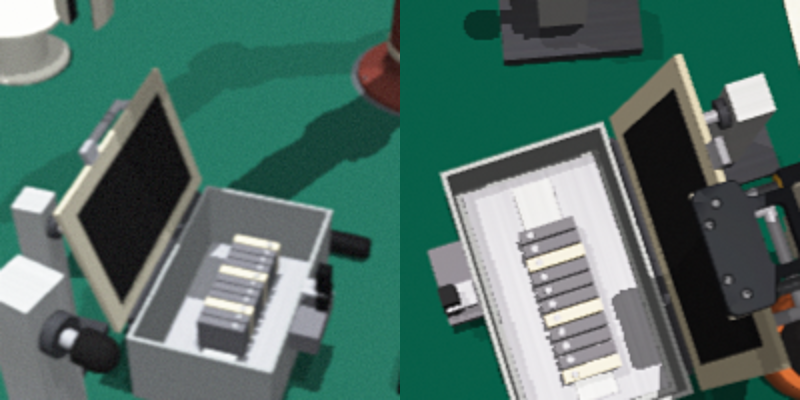

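The final picture shows the lid leaning on the small rest's ball, the gripper clear above it and the latch back. Handing in.

```bash
python3 -c "
from plant import r; print(r.hand_in())"
```

```text
the job is handed in; nothing more can be done
None
```

The lid now leans on the smaller rest's buffer, let go by the robot and past upright at about 1.88 rad by the arm's reading. I handed the job in about 22 s into the 72 s; no verdict is reported.

- **Latch:** I pushed it to its stop, which held at 12 N. The knob then appeared within about 6 px of where 26 mm of travel should put it.
- **Press:** I held it for about 1.5 s at an estimated 11–12 N. The estimate comes from torque about the hinge, since the contact force can't be read directly. Using the torque I measured just before contact would give about 1 N more, and the angle gained while pressing gives about 10 N.
- **After letting go:** tool forces were about zero and the gripper was clear above the lid. I could not measure the force left on the buffer. From the hinge friction I expect a few newtons; just before letting go, the torque estimate gave about 4 N.
- **What disagreed:** the fingertips are about 22–24 mm higher than the reported tool position. The first latch push therefore passed just over the knob without moving it, and I corrected the height for everything after.
- **Bystanders:** I never reached for the contactor, transformer or screwdriver, and felt no stray contact. I did not measure their positions at the end.

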